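# Seat the bayonet filter collar in the detector case

### The job

Swing the red-knobbed latch of the black case free and open the lid well past upright, so that it stays open. Then turn the knurled collar on the gold block until its hidden keyways drop over the pins, push it fully home against its spring and keep holding it there: the job finishes with the gripper still holding the collar down. Leave everything else on the bench where it is.

Things in the scene. Friction and masses are not known exactly. Their poses are not given: they have to be found in the camera images.
- latch (a joint): Angle of the steel latch lever on the case, rad. 0: lever lies across the lid edge and bars the lid; it grows as the knob end swings outwards, clockwise seen from above, off the lid; the lid is clear from 1.25; stop at 1.7. Starts between 0 and 0.3. Stays where it is left (light friction, about 1 N at the knob).
- latch_knob (a point): Centre of the red upright knob on the latch lever (round, 14 mm diameter, 24 mm tall, its foot on the 12 mm wide flat lever), 129 mm above the table; it moves on a 42 mm circle about latch_pivot.
- latch_pivot (a point): Point on the vertical axis of the latch lever, at the height of the knob's centre.
- lid (a joint): Angle of the case lid, rad: 0 shut, 1.57 upright, stop at 2.2. Opens upwards about a horizontal hinge; friction keeps it where it is left (about 2 N at the tongue to lift it).
- tongue (a point): Grip point of the orange tongue on the lid's free edge, 102 mm above the table when shut. Tongue: 22 mm wide along the hinge, 10 mm thick, stands out 40 mm; this point is 24 mm out from the lid's edge, 214 mm from the hinge. Pinched across its 22 mm width it can turn between the fingers as the lid swings. Axes: y along the hinge, x towards the hinge, z out of the lid's top face.
- lid_hinge (a point): Middle of the lid's hinge line, on the case rim 98 mm above the table. Axes are the lid's: y along the hinge, x pointing away from the tongue, z out of the lid's top face. The tongue point lies at x -214, z +5 mm in these axes; opening turns the lid about +y, so the tongue goes up and over the hinge.
- collar_center (a point): Centre (half-way up) of the dark knurled filter collar with a blue glass top: a round cap 46 mm in diameter, 30 mm tall, 90 g, loose, open below. It stands inside the case on the gold block's spigot, resting on three hidden pins. z is up along its axis.
- collar_foot (a point): Centre of the collar's underside. Three 10 mm wide keyways, 120 degrees apart inside its bore, fit three 5 mm pins on the spigot; where keyways and pins lie cannot be seen nor told from the axes. Turning the collar clockwise (seen from above) by 20 to 70 degrees brings them together; it then goes in within about 0.16 rad either side of the exact angle.
- seat (a point): Where the collar's centre lies when fully home, 61 mm above the table on the spigot's axis; before it drops it is 10 mm higher. Once over the pins the collar sinks about 3 mm freely, then meets a spring plunger that pushes up with 3 N, rising to 6.5 N where a fixed shoulder stops it (home); rubbing adds up to 10 N. Let go, it springs back up. Axes: x towards the hinge side of the case, z up.
- case: Black open box with the lid, fixed: 190 mm (x) by 200 mm (y), walls 98 mm high; origin under its centre, x towards the hinge side, z up. From the collar's axis there are 71 mm free inside to the tongue-side wall, 107 mm to the hinge-side wall and 94 mm to the others. The top of the gold block inside is 30 mm above the table. Latch and tongue are on the -x side.
- spool_mid (a point): Small green spool of gold wire, 48 mm diameter, 42 mm tall; its middle. Bystander.
- solvent: Amber bottle, 52 mm diameter, 120 mm tall; origin under its centre. Bystander.
- dish: Shallow glass dish, 84 mm diameter, 18 mm tall; origin under its centre. Bystander.
- tweezers: Steel tweezers lying flat, 170 mm long; origin under its wide part. Bystander.
- driver: Blue-handled screwdriver, 160 mm, lying; origin under its middle. Bystander.
- clamp_bar: Small gold clamp bar with two screws, 70 x 22 x 14 mm; origin under its centre. Bystander.
- chip_tray: White four-pocket tray, 100 x 80 x 20 mm; origin under its centre. Bystander.

How it is judged:
On the way, in this order (a step that is already met when the one before it is completed fails the run):
1. the latch is swung clear of the lid (value of joint latch above 1.25 rad), for 0.1 s.
2. the lid is opened past upright (value of joint lid above 1.62 rad), for 0.2 s.
3. the collar's keyways have dropped over the pins (z of collar_center in the frame of seat below 0.007 m and horizontal distance between collar_center and seat below 0.004 m), for 0.1 s.
At the end, for the whole second after the job is handed in: The collar sits upright on the spigot (tilt under 0.08 rad, within 4 mm of its axis), within 2.5 mm of fully home, with the fingers on it (over 2 N) through the last second; the lid is still past upright (over 1.58 rad) and the latch still swung free (over 1.15 rad) (z of collar_center in the frame of seat between -0.003 and 0.0025 m and horizontal distance between collar_center and seat below 0.004 m and angle between collar_center's own z axis and vertical below 0.08 rad and contact force between the fingers and collar above 2 N and value of joint lid above 1.58 rad and value of joint latch above 1.15 rad); the arm keeps its last pose, push and grip.
It fails at once if a bystander is moved more than 25 mm (distance of any of spool_mid, solvent, dish, tweezers, driver, clamp_bar, chip_tray from where it was at the start of the episode above 0.025 m).
It also fails if it takes over 72 s, if anything falls off the work surface, if the arm or the gripper's body presses on something with over 40 N, if the wrist force passes 120 N, or if a joint passes its speed limit or range.

### The arm

A 6-joint arm with a two-finger parallel gripper is mounted at the origin on the work surface. World frame = base frame: x ahead of the robot, y to its left, z up, the work surface at z = 0. Lengths are in m, angles in rad, forces in N, time in s.
With the tool pointing down it reaches from about 0.375 to 0.9 m from the base axis. Payload 3.1 kg.
Tool frame: the origin (TCP) lies at the very end of the fingers, on their centre line; the grasp point (between the pads) lies 19 mm behind it; z points along the fingers, y is the direction in which the jaws open and shut (so a half turn about z gives the same grasp; the last joint's range is limited). The gripper opens to 85 mm and grips with 20 to 120 N. Pads are 22 mm wide; open, the fingers measure 114 mm over their backs; the gripper's body (76 mm by 85 mm) begins 54 mm behind the grasp point. The pads swing forward as they close: fully open they stand 13 mm farther back than shut.
Start: joints at [0.984, 0.527, 1.433, -0, 1.181, -0.178], TCP at [0.248, 0.573, 0.231] pointing down, gripper open.
Joint ranges: [-3.08, 3.08], [-0.75, 2.2], [0.22, 2.44], [-1.43, 4.57], [0, 2.65], [-2.85, 2.85]. Speed limits (rad/s): [2.79, 2.79, 3.14, 3.14, 3.14, 3.14].

### API

Orientations are given as a unit quaternion [x, y, z, w].
In Python, from station import manip gives the robot as it stands.
- The arm moves only by the tool send_rows, never from a script. Its argument "motion" is a list of rows, each an object with "gripper": the finger opening in mm, from 0 to 85.4; "travel": the shift along the tool's x, y, z in mm, a list of three; "rotation": the turn, a rotation vector about the tool's x, y, z in degrees, a list of three. In form: [{"gripper": gripper, "travel": [x, y, z], "rotation": [ax, ay, az]}, ...]. A call has 1 to 12 rows; each row shifts and turns the commanded pose from where the row before left it, along the tool's axes as they then stand; what a row does not reach is not made up. A row lasts 1/12 s, in which the tool goes at most 41.7 mm and 7.16 degrees, less where a joint would pass 70% of its speed; a pose out of reach is approached as far as the arm can. A call is refused whole if a number of a shift passes 41.7 or a number of a turn 7.16, either way. A call with a gripper value outside its range is refused whole. The fingers move at their own pace and stop on an object; "newtons" is the grip in N (left out, the last holds). Time passes only in rows, so rows that do not move let the fingers close. It gives the time, the measured TCP pose, the force and the opening at its end, in the units of the state.
- manip.sense(): the state, without advancing time (a new reading comes with each control period).
- manip.snapshot(name): name is "side" or "top"; returns the picture (384x512x3 uint8, red, green, blue); there is no depth.
- manip.calibration(name): a dict with "fx", "fy", "cx", "cy" (pixels), "cam_to_world" (4x4, takes a point from camera to world coordinates). Camera axes: x right, y down, z forward; pixel columns grow to the right and rows downward; lengths in m; the calibration is good to about 2 mm. A picture is of the moment at which its call begins. calibration takes no time and is no camera call.
- manip.sign_off(): hands the job in, once; it reports no verdict.
The state is a dict: "t": time; "q": joint angles; "qd": joint speeds; "tau": joint torques, N m; "tcp_pos": TCP position; "tool_rot": TCP orientation; "force": force on the tool from outside, world axes, zero at the start; "ft_torque": the same for the moment, N m; "finger_gap": opening from 0.0 (shut) to 1.0 (fully open).
Only numpy, scipy, OpenCV 4.12 (cv2) and the standard library are available. Lean on these libraries where they do the work, as an engineer would, in place of code of your own. Each camera call takes 0.05 s, during which the arm holds its last target. There are 200 camera calls.

## Working session

There is one attempt and no reset: what is moved stays moved. The work goes in short steps, Python scripts to look and compute and a tool call to move; the robot and the scene stay as the last step left them, time stands still between calls to the robot, and variables do not carry over. Pictures are saved under pics/ and viewed, about 8 in all and at most 12, crops included, and the job is handed in when it is done.

Besides the shell and the picture viewer there is one more tool, called after "Call:" in YAML: its name, and indented under it one key for each argument. send_rows: Moves the arm, as the interface text tells. Its arguments: {"type":"object","properties":{"motion":{"type":"array","items":{"type":"object","properties":{"gripper":{"type":"number"},"travel":{"type":"array","items":{"type":"number"}},"rotation":{"type":"array","items":{"type":"number"}}}}},"newtons":{"type":"number"}},"required":["motion"]}

```bash
mkdir -p pics; ls; python3 - <<'E'
from station import manip
import cv2,numpy as np
for n in("top","side"):
    im=manip.snapshot(n); cv2.imwrite(f"pics/{n}0.png",im[:,:,::-1])
    c=manip.calibration(n); print(n,c["fx"],c["fy"],c["cx"],c["cy"]);print(np.round(c["cam_to_world"],4))
print(manip.sense())
a=cv2.imread("pics/top0.png");b=cv2.imread("pics/side0.png")
cv2.imwrite("pics/both0.png",cv2.resize(np.vstack([a,b]),None,fx=.78,fy=.78))
E
```

```text
pics
top 366.62638518309853 366.62638518309853 250.50093296825457 190.7028875473201
[[ 0.014  -0.9925  0.1213  0.4194]
 [-0.9997 -0.0117  0.019   0.0072]
 [-0.0175 -0.1215 -0.9924  1.2099]
 [ 0.      0.      0.      1.    ]]
side 419.31590093156086 419.31590093156086 256.3593351692175 194.13864660827383
[[ 0.8131 -0.4208  0.4023  0.0242]
 [-0.5821 -0.5974  0.5516 -0.7133]
 [ 0.0082 -0.6827 -0.7307  1.0996]
 [ 0.      0.      0.      1.    ]]
{'t': 0.1, 'q': array([ 9.83500683e-01,  5.28360293e-01,  1.43378924e+00,  4.15905412e-05,
        1.18143082e+00, -1.78505904e-01]), 'qd': array([-0.00041524, -0.0027346 , -0.00285059, -0.00057919,  0.00131095,
       -0.00070155]), 'tau': array([-4.61394575e-04, -4.43303096e+01, -1.78585339e+01, -2.45653991e-04,
        3.83893654e-03, -2.19770544e-05]), 'tcp_pos': array([0.24803258, 0.57296054, 0.23043463]), 'tool_rot': array([ 2.02982312e-01,  9.79181900e-01, -9.14695601e-04, -3.89153468e-04]), 'force': array([ 0.07753361, -0.1708841 , -0.72161832]), 'ft_torque': array([-0.00897371, -0.0289826 , -0.01148476]), 'finger_gap': 1.0062944651293249}
```

View pics/both0.png

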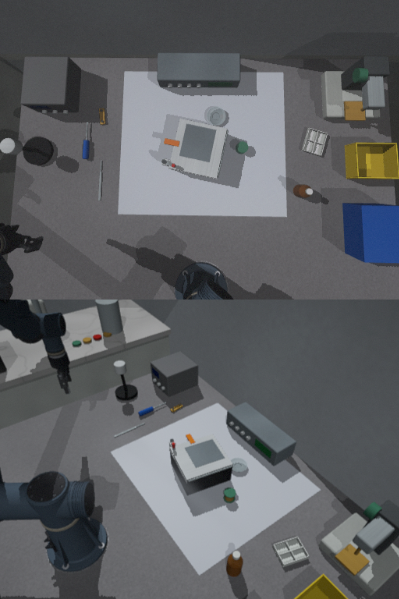

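The overview shows the case at about (255,190) in the top picture, with the tongue and red knob on its left and the spool and dish close to it. I'll enlarge both views.

```bash
python3 - <<'E'
import cv2,numpy as np
def crop(f,x0,y0,w,h,s,o):
    im=cv2.imread(f)[y0:y0+h,x0:x0+w]; im=cv2.resize(im,None,fx=s,fy=s,interpolation=cv2.INTER_CUBIC)
    for x in range(x0-x0%10+10,x0+w,10):
        cv2.line(im,((x-x0)*s,0),((x-x0)*s,6 if x%50 else 14),(0,255,255),1); 
        if x%20==0: cv2.putText(im,str(x),((x-x0)*s-10,20),0,.35,(0,0,255),1)
    for y in range(y0-y0%10+10,y0+h,10):
        cv2.line(im,(0,(y-y0)*s),(6,(y-y0)*s),(0,255,255),1)
        if y%20==0: cv2.putText(im,str(y),(8,(y-y0)*s+4),0,.35,(0,0,255),1)
    cv2.imwrite(o,im)
crop("pics/top0.png",200,130,130,100,6,"pics/topc.png")
crop("pics/side0.png",205,160,120,100,6,"pics/sidec.png")
E
```

```text
(no output)
```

View pics/topc.png

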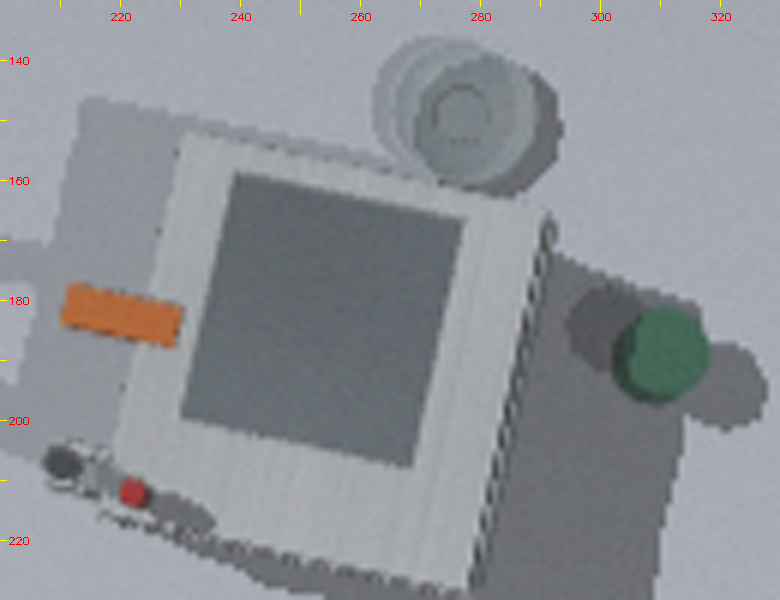

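View pics/sidec.png

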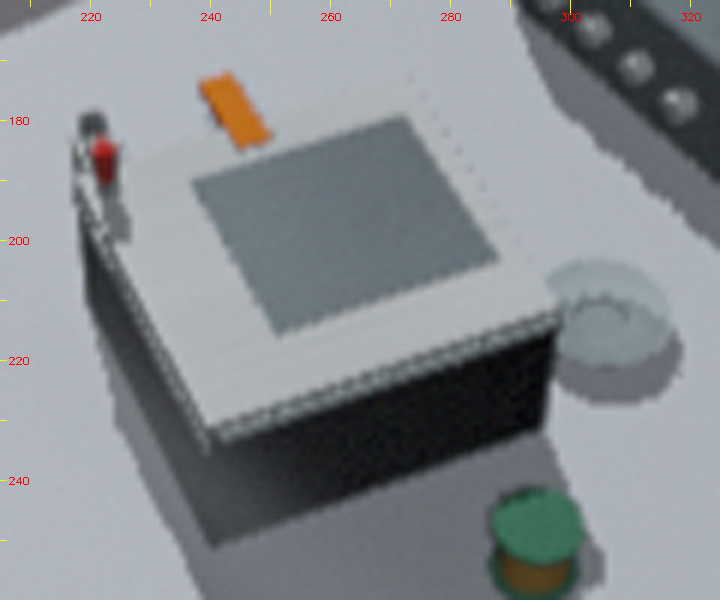

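Top view: knob top at (222,212), dark pivot head at (210.5,207), tongue from (210.5,181) to (229.5,184), and lid corners at (230.5,152), (291.5,165), (278.5,228) and (219,206). Side view: knob centre at (222,187), pivot head at (220.5,181). Next I turn these into positions.

```bash
cat > h.py <<'E'
from station import manip
import numpy as np
from scipy.spatial.transform import Rotation as R
def ray(n,u,v):
    c=manip.calibration(n);T=np.array(c["cam_to_world"])
    d=T[:3,:3]@[(u-c["cx"])/c["fx"],(v-c["cy"])/c["fy"],1]; return T[:3,3],d
def at(n,u,v,z):
    o,d=ray(n,u,v); return o+d*(z-o[2])/d[2]
def tri(a,b):
    (o,d),(p,e)=ray("top",*a),ray("side",*b)
    s=np.linalg.lstsq(np.c_[d,-e],p-o,rcond=None)[0]; x,y=o+s[0]*d,p+s[1]*e
    return (x+y)/2,np.linalg.norm(x-y)
def proj(n,p):
    c=manip.calibration(n);q=np.linalg.inv(c["cam_to_world"])@np.r_[p,1]
    return np.round([c["fx"]*q[0]/q[2]+c["cx"],c["fy"]*q[1]/q[2]+c["cy"]],1)
E
python3 - <<'E'
from h import *
np.set_printoptions(precision=4,suppress=True)
for n,u,v,z in[("knobtop",222,212,.141),("knob mid side",0,0,0)][:1]: print(n,at("top",u,v,z))
print("knob side",at("side",222,187,.129), "piv top .129/.141",at("top",210.5,207,.129),at("top",210.5,207,.141),"side",at("side",220.5,181,.129))
print("tri knob",tri((222,212),(222,185)),"piv",tri((210.5,207),(220.5,180)))
C=[at("top",*p,.102) for p in[(230.5,152),(291.5,165),(278.5,228),(219,206)]]
print("corners",C,[np.linalg.norm(C[i]-C[(i+1)%4]) for i in range(4)])
for i in range(4):
    d=C[(i+1)%4]-C[i]; print(np.degrees(np.arctan2(d[1],d[0])))
T=[at("top",*p,.107) for p in[(211.5,177),(210,184.5),(229,188),(230.5,180.5)]]
print("tongue",T); d=T[3]-T[0]+T[2]-T[1]; print(np.degrees(np.arctan2(d[1],d[0])))
E
```

```text
knobtop [0.4863 0.11   0.141 ]
knob side [0.4865 0.1086 0.129 ] piv top .129/.141 [0.5014 0.1456 0.129 ] [0.5005 0.1441 0.141 ] side [0.4971 0.1344 0.129 ]
tri knob (array([0.4872, 0.1102, 0.1364]), np.float64(0.0013004221289909534)) piv (array([0.5029, 0.1463, 0.1204]), np.float64(0.001894930088697758))
corners [array([0.6744, 0.0919, 0.102 ]), array([ 0.6356, -0.0962,  0.102 ]), array([ 0.4429, -0.0573,  0.102 ]), array([0.5069, 0.1233, 0.102 ])] [np.float64(0.19198571484698634), np.float64(0.1965944032570653), np.float64(0.19160618826320244), np.float64(0.17047754944167573)]
-101.66151761413731
168.58893023343998
70.49683749752694
-10.642914230948024
tongue [array([0.5948, 0.1479, 0.107 ]), array([0.5717, 0.1518, 0.107 ]), array([0.5616, 0.0937, 0.107 ]), array([0.5847, 0.0896, 0.107 ])]
-99.84644528906192
```

```bash
cat >> h.py <<'E'
np.set_printoptions(precision=4,suppress=True)
def yaw(r): 
    y=r.apply([0,1,0]); return np.degrees(np.arctan2(y[1],y[0]))
def go(p):   # shift in tool axes (mm) to world point p, from sensed pose
    s=manip.sense(); r=R.from_quat(s["tool_rot"])
    print("t%.2f tcp"%s["t"],s["tcp_pos"],"yaw %.1f"%yaw(r),"F",s["force"].round(1),"gap",round(85.4*s["finger_gap"],1),"tilt %.2f"%np.degrees(np.arccos(-r.apply([0,0,1])[2])))
    d=r.inv().apply(np.array(p)-s["tcp_pos"])*1000; print("delta tool mm",d.round(1)); return d
E
python3 - <<'E'
from h import *
ex=np.array([np.cos(np.radians(-101.2)),np.sin(np.radians(-101.2)),0])
H=np.array([.539,-.0765,.098]); ey=np.array([-ex[1],ex[0],0])
for n in("top","side"):
  print(n,"tongue",proj(n,H-.214*ex+[0,0,.005]),"tip",proj(n,H-.23*ex+[0,0,.005]),"corners",[proj(n,H+a*ex+b*ey+[0,0,.005]) for a in(0,-.19) for b in(-.1,.1)])
E
```

```text
top tongue [216.3 181.9] tip [211.2 180.8] corners [array([278.5, 228.7]), array([291.5, 164.5]), array([216.8, 215.5]), array([230.9, 152.1])]
side tongue [242.  176.5] tip [240.1 173.5] corners [array([239.2, 231.8]), array([298. , 211.2]), array([216.8, 189.9]), array([271.7, 172.7])]
```

Call:
send_rows:
  motion:
    - {"gripper":30,"travel":[0,0,0],"rotation":[0,0,-6.6]}
    - {"gripper":30,"travel":[0,0,0],"rotation":[0,0,-6.6]}
    - {"gripper":30,"travel":[0,0,0],"rotation":[0,0,-6.6]}
    - {"gripper":30,"travel":[0,0,0],"rotation":[0,0,-6.6]}
    - {"gripper":30,"travel":[0,0,0],"rotation":[0,0,-6.6]}
    - {"gripper":30,"travel":[0,0,0],"rotation":[0,0,-6.6]}
    - {"gripper":30,"travel":[0,0,0],"rotation":[0,0,-6.6]}
    - {"gripper":30,"travel":[0,0,0],"rotation":[0,0,-6.6]}
  newtons: 30

```text
t: 0.77
tcp_pos: [0.2482, 0.5731, 0.2307]
tool_rot: [-0.256, 0.967, -0.0, -0.001]
force: [-0.4, -0.0, 0.2]
finger_gap: 0.349
```

Call:
send_rows:
  motion:
    - {"gripper":30,"travel":[1,-30,0],"rotation":[0,0,0]}
    - {"gripper":30,"travel":[1,-40,0],"rotation":[0,0,0]}
    - {"gripper":30,"travel":[1,-40,0],"rotation":[0,0,0]}
    - {"gripper":30,"travel":[1,-40,0],"rotation":[0,0,0]}
    - {"gripper":30,"travel":[1,-40,0],"rotation":[0,0,0]}
    - {"gripper":30,"travel":[1,-40,0],"rotation":[0,0,0]}
    - {"gripper":30,"travel":[1,-40,0],"rotation":[0,0,0]}
    - {"gripper":30,"travel":[1,-40,0],"rotation":[0,0,0]}
    - {"gripper":30,"travel":[1,-40,0],"rotation":[0,0,0]}
    - {"gripper":30,"travel":[1,-40,0],"rotation":[0,0,0]}
    - {"gripper":30,"travel":[1,-40,0],"rotation":[0,0,0]}
    - {"gripper":30,"travel":[1,-30,0],"rotation":[0,0,0]}

```text
t: 1.77
tcp_pos: [0.4647, 0.164, 0.2312]
tool_rot: [-0.253, 0.967, -0.0, 0.0]
force: [-0.6, 0.6, 0.2]
finger_gap: 0.35
```

```bash
python3 -c "
from h import *
go([.4867,.1095,.18])"
```

```text
t1.77 tcp [0.4647 0.164  0.2312] yaw 119.3 F [-0.6  0.6  0.2] gap 29.9 tilt 0.04
delta tool mm [  7.5 -58.3  51.2]
```

Call:
send_rows:
  motion:
    - {"gripper":30,"travel":[3.5,-29,0],"rotation":[0,0,0]}
    - {"gripper":30,"travel":[4,-29.5,0],"rotation":[0,0,0]}
    - {"gripper":30,"travel":[0,0,30],"rotation":[0,0,0]}
    - {"gripper":30,"travel":[0,0,30],"rotation":[0,0,0]}
    - {"gripper":30,"travel":[0,0,15],"rotation":[0,0,0]}
    - {"gripper":30,"travel":[0,0,0],"rotation":[0,0,0]}

```text
t: 2.27
tcp_pos: [0.4829, 0.1116, 0.153]
tool_rot: [-0.253, 0.967, 0.001, -0.004]
force: [0.6, 0.1, -0.2]
finger_gap: 0.352
```

```bash
python3 -c "
from h import *
import cv2
go([.4867,.1095,.122])
for n in('top','side'):
  p=proj(n,[.4867,.1095,.135]).astype(int); im=manip.snapshot(n)[p[1]-35:p[1]+35,p[0]-45:p[0]+45,::-1]
  cv2.imwrite('pics/k_%s.png'%n,cv2.resize(im,None,fx=5.5,fy=5.5,interpolation=2))
cv2.imwrite('pics/k1.png',cv2.resize(cv2.hconcat([cv2.imread('pics/k_top.png'),cv2.imread('pics/k_side.png')]),(798,310)))"
```

```text
t2.27 tcp [0.4829 0.1116 0.153 ] yaw 119.3 F [ 0.6  0.1 -0.2] gap 30.0 tilt 0.48
delta tool mm [-2.5 -3.8 31. ]
```

View pics/k1.png

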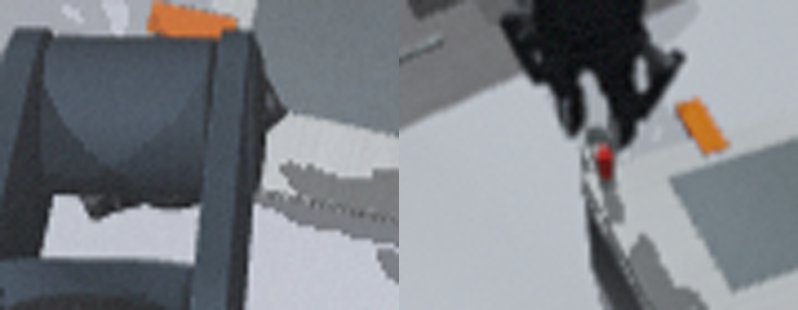

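Side view: the knob (604,160) sits between the two finger tips. I'll descend and compute the arc rows.

Call:
send_rows:
  motion:
    - {"gripper":30,"travel":[-1.5,-2.5,15],"rotation":[0,0,0]}
    - {"gripper":30,"travel":[0,0,15],"rotation":[0,0,0]}
    - {"gripper":20,"travel":[0,0,0],"rotation":[0,0,0]}
    - {"gripper":20,"travel":[0,0,0],"rotation":[0,0,0]}
    - {"gripper":20,"travel":[0,0,0],"rotation":[0,0,0]}

```text
t: 2.78
tcp_pos: [0.4892, 0.1109, 0.1276]
tool_rot: [-0.254, 0.967, -0.0, 0.001]
force: [-0.1, 0.4, -0.2]
finger_gap: 0.23
```

```bash
python3 -c "
from h import *
go([.4867,.1095,.122])
r=R.from_quat(manip.sense()['tool_rot'])
f=np.radians(np.linspace(-113,-193,11)); K=.042*np.c_[np.cos(f),np.sin(f),0*f]
print((r.inv().apply(np.diff(K,axis=0))*1000).round(1))"
```

```text
t2.78 tcp [0.4892 0.1109 0.1276] yaw 119.4 F [-0.1  0.4 -0.2] gap 19.6 tilt 0.14
delta tool mm [2.9 0.  5.6]
[[ 3.2  4.9 -0. ]
 [ 2.5  5.3 -0. ]
 [ 1.8  5.6 -0. ]
 [ 1.   5.8 -0. ]
 [ 0.2  5.9 -0. ]
 [-0.7  5.8 -0. ]
 [-1.5  5.7 -0. ]
 [-2.2  5.4 -0. ]
 [-3.   5.1  0. ]
 [-3.6  4.6  0. ]]
```

Call:
send_rows:
  motion:
    - {"gripper":20,"travel":[2.5,0,4.5],"rotation":[0,0,0]}
    - {"gripper":20,"travel":[3.2,5,0],"rotation":[0,0,0]}
    - {"gripper":20,"travel":[2.5,5.3,0],"rotation":[0,0,0]}
    - {"gripper":20,"travel":[1.8,5.6,0],"rotation":[0,0,0]}
    - {"gripper":20,"travel":[1,5.8,0],"rotation":[0,0,0]}
    - {"gripper":20,"travel":[0.2,5.9,0],"rotation":[0,0,0]}
    - {"gripper":20,"travel":[-0.7,5.8,0],"rotation":[0,0,0]}
    - {"gripper":20,"travel":[-1.5,5.7,0],"rotation":[0,0,0]}
    - {"gripper":20,"travel":[-2.2,5.4,0],"rotation":[0,0,0]}
    - {"gripper":20,"travel":[-3,5.1,0],"rotation":[0,0,0]}
    - {"gripper":20,"travel":[-3.6,4.6,0],"rotation":[0,0,0]}
    - {"gripper":20,"travel":[0,0,0],"rotation":[0,0,0]}

```text
t: 3.78
tcp_pos: [0.4621, 0.1591, 0.1219]
tool_rot: [-0.254, 0.967, 0.0, 0.001]
force: [0.1, -0.1, -0.5]
finger_gap: 0.237
```

```bash
python3 -c "
from h import *
go([.4616,.1574,.122])"
```

```text
t3.78 tcp [0.4621 0.1591 0.1219] yaw 119.4 F [ 0.1 -0.1 -0.5] gap 20.3 tilt 0.08
delta tool mm [ 1.3 -1.2 -0.1]
```

Call:
send_rows:
  motion:
    - {"gripper":20,"travel":[0,0,-30],"rotation":[0,0,0]}
    - {"gripper":20,"travel":[0,0,-40],"rotation":[0,0,0]}
    - {"gripper":50,"travel":[0,0,-10],"rotation":[0,0,6.8]}
    - {"gripper":50,"travel":[0,0,0],"rotation":[0,0,6.8]}
    - {"gripper":50,"travel":[0,0,0],"rotation":[0,0,6.8]}
    - {"gripper":50,"travel":[0,0,0],"rotation":[0,0,6.8]}
    - {"gripper":50,"travel":[0,0,0],"rotation":[0,0,6.8]}
    - {"gripper":50,"travel":[0,0,0],"rotation":[0,0,6.8]}
    - {"gripper":50,"travel":[0,0,0],"rotation":[0,0,6.8]}
    - {"gripper":50,"travel":[0,0,0],"rotation":[0,0,6.8]}
    - {"gripper":50,"travel":[0,0,0],"rotation":[0,0,6.8]}
    - {"gripper":50,"travel":[0,0,0],"rotation":[0,0,6.8]}

```text
t: 4.78
tcp_pos: [0.4618, 0.158, 0.2018]
tool_rot: [0.334, 0.943, 0.0, 0.0]
force: [0.8, 0.7, 0.4]
finger_gap: 0.59
```

Call:
send_rows:
  motion:
    - {"gripper":50,"travel":[0,0,0],"rotation":[0,0,6.8]}
    - {"gripper":50,"travel":[0,0,0],"rotation":[0,0,6.8]}
    - {"gripper":50,"travel":[0,0,0],"rotation":[0,0,6.8]}
    - {"gripper":50,"travel":[0,0,0],"rotation":[0,0,6.8]}
    - {"gripper":50,"travel":[0,0,0],"rotation":[0,0,6.8]}
    - {"gripper":50,"travel":[0,0,0],"rotation":[0,0,6.8]}
    - {"gripper":50,"travel":[0,0,0],"rotation":[0,0,6.8]}
    - {"gripper":50,"travel":[0,0,0],"rotation":[0,0,6.8]}
    - {"gripper":50,"travel":[0,0,0],"rotation":[0,0,6.8]}
    - {"gripper":50,"travel":[0,0,0],"rotation":[0,0,0]}

```text
t: 5.62
tcp_pos: [0.4618, 0.158, 0.2018]
tool_rot: [0.766, 0.643, 0.0, -0.0]
force: [1.0, 0.8, 0.4]
finger_gap: 0.582
```

```bash
python3 -c "
from h import *
import cv2
go([.580,.1335,.15])
p=(232,185); im=manip.snapshot('side')[p[1]-35:p[1]+35,p[0]-45:p[0]+45,::-1]
cv2.imwrite('pics/k2.png',cv2.resize(im,None,fx=6,fy=6,interpolation=2))
print(proj('side',[.4616,.1574,.129]))"
```

```text
t5.62 tcp [0.4618 0.158  0.2018] yaw -9.9 F [1.  0.8 0.4] gap 49.7 tilt 0.03
delta tool mm [ -3.8 120.7  51.8]
[207.5 181.4]
```

View pics/k2.png

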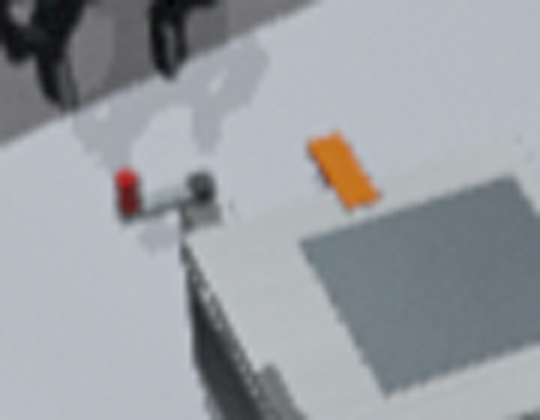

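The latch is swung out: the knob is at side pixel (208,182), against a predicted (207.5,181.4) for about 1.5 rad. Now the tongue.

Call:
send_rows:
  motion:
    - {"gripper":50,"travel":[-1,30,0],"rotation":[0,0,1.3]}
    - {"gripper":50,"travel":[-1,30,0],"rotation":[0,0,0]}
    - {"gripper":50,"travel":[0,30,0],"rotation":[0,0,0]}
    - {"gripper":50,"travel":[0,30,0],"rotation":[0,0,0]}
    - {"gripper":50,"travel":[0,0,30],"rotation":[0,0,0]}
    - {"gripper":50,"travel":[0,0,25],"rotation":[0,0,0]}
    - {"gripper":50,"travel":[0,0,0],"rotation":[0,0,0]}
    - {"gripper":50,"travel":[0,0,0],"rotation":[0,0,0]}

```text
t: 6.33
tcp_pos: [0.5778, 0.1334, 0.1455]
tool_rot: [0.772, 0.636, -0.002, -0.001]
force: [-1.0, -0.4, 0.0]
finger_gap: 0.587
```

```bash
python3 -c "
from h import *
go([.580,.1335,.086])"
```

```text
t6.33 tcp [0.5778 0.1334 0.1455] yaw -11.0 F [-1.  -0.4  0. ] gap 50.1 tilt 0.24
delta tool mm [ 0.6  2.3 59.5]
```

Call:
send_rows:
  motion:
    - {"gripper":50,"travel":[0.6,2.3,20],"rotation":[0,0,0]}
    - {"gripper":50,"travel":[0,0,20],"rotation":[0,0,0]}
    - {"gripper":50,"travel":[0,0,19],"rotation":[0,0,0]}
    - {"gripper":50,"travel":[0,0,0],"rotation":[0,0,0]}
    - {"gripper":10,"travel":[0,0,0],"rotation":[0,0,0]}
    - {"gripper":10,"travel":[0,0,0],"rotation":[0,0,0]}
    - {"gripper":10,"travel":[0,0,0],"rotation":[0,0,0]}
    - {"gripper":10,"travel":[0,0,0],"rotation":[0,0,0]}
    - {"gripper":10,"travel":[0,0,0],"rotation":[0,0,0]}
    - {"gripper":10,"travel":[0,0,0],"rotation":[0,0,0]}
  newtons: 30

```text
t: 7.17
tcp_pos: [0.5819, 0.1339, 0.0899]
tool_rot: [0.772, 0.635, 0.001, 0.0]
force: [-2.3, 1.2, 6.9]
finger_gap: 0.251
```

```bash
python3 -c "
from h import *
go([.580,.1335,.086])
a=np.radians(-101.2);H=np.array([.539,-.0765,.098]);ex=np.array([np.cos(a),np.sin(a),0])
r=R.from_quat(manip.sense()['tool_rot'])
th=np.linspace(0,1.9,25); K=np.array([ex*(-.214*np.cos(t)+.005*np.sin(t))+[0,0,.214*np.sin(t)+.005*np.cos(t)] for t in th])
print((r.inv().apply(np.diff(K,axis=0))*1000).round(1)); print(H+K[12],H+K[-1])"
```

```text
t7.17 tcp [0.5819 0.1339 0.0899] yaw -11.1 F [-2.3  1.2  6.9] gap 21.4 tilt 0.13
delta tool mm [-0.7 -1.8  3.9]
[[ -1.    0.  -16.9]
 [ -2.4   0.  -16.8]
 [ -3.7   0.  -16.5]
 [ -5.    0.  -16.2]
 [ -6.3   0.  -15.7]
 [ -7.5   0.  -15.2]
 [ -8.7   0.  -14.6]
 [ -9.8   0.  -13.8]
 [-10.9   0.  -13. ]
 [-11.8   0.  -12.1]
 [-12.8   0.  -11.1]
 [-13.6   0.  -10.1]
 [-14.4   0.   -9. ]
 [-15.   -0.   -7.8]
 [-15.6  -0.   -6.6]
 [-16.1  -0.   -5.4]
 [-16.4  -0.   -4.1]
 [-16.7  -0.   -2.7]
 [-16.9  -0.   -1.4]
 [-16.9  -0.   -0.1]
 [-16.9  -0.    1.3]
 [-16.7  -0.    2.6]
 [-16.5  -0.    3.9]
 [-16.1  -0.    5.2]]
[0.5624 0.0416 0.275 ] [ 0.5246 -0.149   0.2989]
```

The tongue is gripped (21.4 mm opening). Now I swing the lid.

Call:
send_rows:
  motion:
    - {"gripper":10,"travel":[-1,0,-16.9],"rotation":[0,0,0]}
    - {"gripper":10,"travel":[-2.4,0,-16.8],"rotation":[0,0,0]}
    - {"gripper":10,"travel":[-3.7,0,-16.5],"rotation":[0,0,0]}
    - {"gripper":10,"travel":[-5,0,-16.2],"rotation":[0,0,0]}
    - {"gripper":10,"travel":[-6.3,0,-15.7],"rotation":[0,0,0]}
    - {"gripper":10,"travel":[-7.5,0,-15.2],"rotation":[0,0,0]}
    - {"gripper":10,"travel":[-8.7,0,-14.6],"rotation":[0,0,0]}
    - {"gripper":10,"travel":[-9.8,0,-13.8],"rotation":[0,0,0]}
    - {"gripper":10,"travel":[-10.9,0,-13],"rotation":[0,0,0]}
    - {"gripper":10,"travel":[-11.8,0,-12.1],"rotation":[0,0,0]}
    - {"gripper":10,"travel":[-12.8,0,-11.1],"rotation":[0,0,0]}
    - {"gripper":10,"travel":[-13.6,0,-10.1],"rotation":[0,0,0]}

```text
t: 8.17
tcp_pos: [0.5628, 0.041, 0.2603]
tool_rot: [0.772, 0.635, -0.0, -0.0]
force: [1.4, -1.0, -8.0]
finger_gap: 0.252
```

```bash
python3 -c "
from h import *
go([.5624,.0416,.275-.017])"
```

```text
t8.17 tcp [0.5628 0.041  0.2603] yaw -11.1 F [ 1.4 -1.  -8. ] gap 21.5 tilt 0.05
delta tool mm [ 0.5 -0.5  2.3]
```

Call:
send_rows:
  motion:
    - {"gripper":10,"travel":[-14.4,0,-9],"rotation":[0,0,0]}
    - {"gripper":10,"travel":[-15,0,-7.8],"rotation":[0,0,0]}
    - {"gripper":10,"travel":[-15.6,0,-6.6],"rotation":[0,0,0]}
    - {"gripper":10,"travel":[-16.1,0,-5.4],"rotation":[0,0,0]}
    - {"gripper":10,"travel":[-16.4,0,-4.1],"rotation":[0,0,0]}
    - {"gripper":10,"travel":[-16.7,0,-2.7],"rotation":[0,0,0]}
    - {"gripper":10,"travel":[-16.9,0,-1.4],"rotation":[0,0,0]}
    - {"gripper":10,"travel":[-16.9,0,0],"rotation":[0,0,0]}
    - {"gripper":10,"travel":[-16.9,0,1.3],"rotation":[0,0,0]}
    - {"gripper":10,"travel":[-16.7,0,2.6],"rotation":[0,0,0]}
    - {"gripper":10,"travel":[-16.5,0,3.9],"rotation":[0,0,0]}
    - {"gripper":10,"travel":[-16.1,0,5.2],"rotation":[0,0,0]}

```text
t: 9.17
tcp_pos: [0.524, -0.1489, 0.2853]
tool_rot: [0.772, 0.635, -0.0, -0.001]
force: [-3.7, 2.7, 2.5]
finger_gap: 0.249
```

```bash
python3 -c "
from h import *
go([.5246,-.149,.2989-.017])"
```

```text
t9.17 tcp [ 0.524  -0.1489  0.2853] yaw -11.1 F [-3.7  2.7  2.5] gap 21.3 tilt 0.16
delta tool mm [0.1 0.6 3.4]
```

Call:
send_rows:
  motion:
    - {"gripper":10,"travel":[0,0,0],"rotation":[0,0,0]}
    - {"gripper":10,"travel":[0,0,0],"rotation":[0,0,0]}
    - {"gripper":45,"travel":[0,0,0],"rotation":[0,0,0]}
    - {"gripper":45,"travel":[0,0,0],"rotation":[0,0,0]}
    - {"gripper":45,"travel":[0,0,0],"rotation":[0,0,0]}
    - {"gripper":45,"travel":[0,0,0],"rotation":[0,0,0]}
    - {"gripper":45,"travel":[0,0,-15],"rotation":[0,0,0]}
    - {"gripper":45,"travel":[0,0,-25],"rotation":[0,0,0]}
    - {"gripper":45,"travel":[0,0,-25],"rotation":[0,0,0]}
    - {"gripper":45,"travel":[0,0,-10],"rotation":[0,0,0]}
    - {"gripper":45,"travel":[0,0,0],"rotation":[0,0,0]}

```text
t: 10.08
tcp_pos: [0.5276, -0.1494, 0.3618]
tool_rot: [0.772, 0.635, 0.001, 0.003]
force: [0.9, 0.1, 0.8]
finger_gap: 0.523
```

```bash
cat > look.py <<'E'
import sys,cv2
from h import *
from numpy import array
def crop(n,c,w,h,s,o):
    x0,y0=int(c[0]-w/2),int(c[1]-h/2); im=cv2.resize(manip.snapshot(n)[y0:y0+h,x0:x0+w,::-1],None,fx=s,fy=s,interpolation=2)
    for x in range(x0-x0%10+10,x0+w,10): cv2.line(im,((x-x0)*s,0),((x-x0)*s,6),(0,255,255),1); cv2.putText(im,str(x),((x-x0)*s-10,18),0,.35,(0,0,255),1)
    for y in range(y0-y0%10+10,y0+h,10): cv2.line(im,(0,(y-y0)*s),(6,(y-y0)*s),(0,255,255),1); cv2.putText(im,str(y),(8,(y-y0)*s+4),0,.35,(0,0,255),1)
    cv2.imwrite(o,im)
E
python3 - <<'E'
from look import *
S=[.5605,.0347,.071]; go(S); print(proj("top",S),proj("side",S),proj("side",[.5605,.0347,.086]))
crop("top",proj("top",S),100,75,8,"pics/c_top.png"); crop("side",proj("side",S),100,75,8,"pics/c_side.png")
a,b=[cv2.imread(f"pics/c_{n}.png") for n in("top","side")]
cv2.imwrite("pics/c1.png",cv2.vconcat([a[150:450],b[150:450]]))
E
```

```text
t10.08 tcp [ 0.5276 -0.1494  0.3618] yaw -11.1 F [0.9 0.1 0.8] gap 44.7 tilt 0.40
delta tool mm [187.5  -5.1 290.4]
[248.7 190.1] [254.  203.1] [254.  200.1]
```

View pics/c1.png

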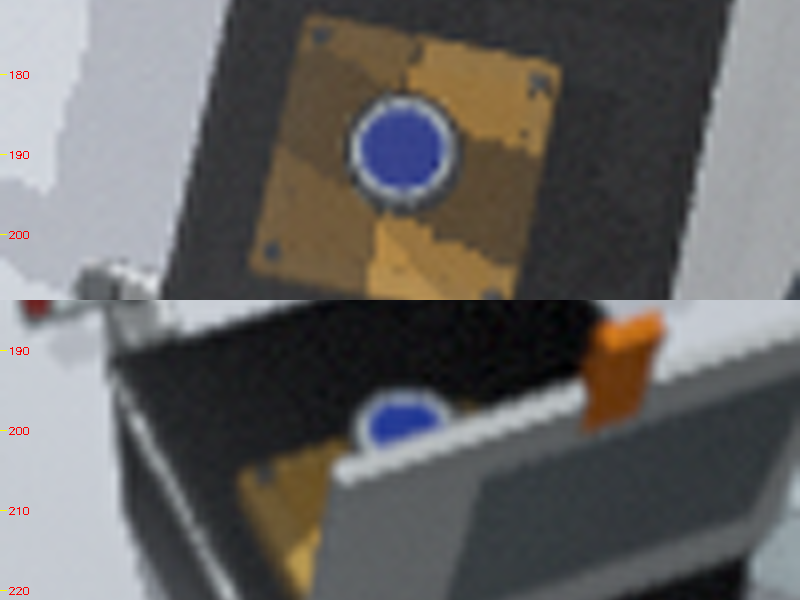

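The lid stands well past upright and the latch is out. The collar's blue top is centred at top pixel (248.4,189.2), and its side column is 254.4, where I predicted 254.0.

```bash
python3 -c "
from h import *
p=at('top',248.4,189.2,.086);print(p,proj('side',p),proj('top',[.5605,.0347,.086])); p[2]=.2;go(p)"
```

```text
[0.5613 0.0353 0.086 ] [254.1 199.9] [248.6 189.5]
t10.18 tcp [ 0.5257 -0.1485  0.3582] yaw -11.1 F [-0.4 -0.2 -0.8] gap 45.3 tilt 0.03
delta tool mm [187.2  -0.3 158.3]
```

Call:
send_rows:
  motion:
    - {"gripper":70,"travel":[25,0,0],"rotation":[0,0,0]}
    - {"gripper":70,"travel":[35,0,0],"rotation":[0,0,0]}
    - {"gripper":70,"travel":[35,0,0],"rotation":[0,0,0]}
    - {"gripper":70,"travel":[35,0,0],"rotation":[0,0,0]}
    - {"gripper":70,"travel":[35,0,0],"rotation":[0,0,0]}
    - {"gripper":70,"travel":[22,0,20],"rotation":[0,0,0]}
    - {"gripper":70,"travel":[0,0,40],"rotation":[0,0,0]}
    - {"gripper":70,"travel":[0,0,40],"rotation":[0,0,0]}
    - {"gripper":70,"travel":[0,0,40],"rotation":[0,0,0]}
    - {"gripper":70,"travel":[0,0,40],"rotation":[0,0,0]}
    - {"gripper":70,"travel":[0,0,30],"rotation":[0,0,0]}
    - {"gripper":70,"travel":[0,0,20],"rotation":[0,0,0]}

```text
t: 11.18
tcp_pos: [0.5579, 0.0353, 0.1235]
tool_rot: [0.772, 0.635, -0.003, -0.004]
force: [-0.1, 0.3, 0.1]
finger_gap: 0.824
```

Call:
send_rows:
  motion:
    - {"gripper":70,"travel":[0,0,0],"rotation":[0,0,0]}
    - {"gripper":70,"travel":[0,0,0],"rotation":[0,0,0]}
    - {"gripper":70,"travel":[0,0,0],"rotation":[0,0,0]}

```text
t: 11.43
tcp_pos: [0.5623, 0.0346, 0.1291]
tool_rot: [0.772, 0.635, 0.0, 0.0]
force: [0.2, 0.0, 0.8]
finger_gap: 0.815
```

```bash
python3 -c "
from h import *
go([.561,.035,.050])"
```

```text
t11.43 tcp [0.5623 0.0346 0.1291] yaw -11.1 F [0.2 0.  0.8] gap 69.6 tilt 0.02
delta tool mm [ 0.1 -1.4 79.1]
```

Call:
send_rows:
  motion:
    - {"gripper":70,"travel":[0,-1.4,25],"rotation":[0,0,0]}
    - {"gripper":70,"travel":[0,0,25],"rotation":[0,0,0]}
    - {"gripper":70,"travel":[0,0,18],"rotation":[0,0,0]}
    - {"gripper":70,"travel":[0,0,10],"rotation":[0,0,0]}
    - {"gripper":70,"travel":[0,0,0],"rotation":[0,0,0]}
    - {"gripper":35,"travel":[0,0,0],"rotation":[0,0,0]}
    - {"gripper":35,"travel":[0,0,0],"rotation":[0,0,0]}
    - {"gripper":35,"travel":[0,0,0],"rotation":[0,0,0]}
    - {"gripper":35,"travel":[0,0,0],"rotation":[0,0,0]}
    - {"gripper":35,"travel":[0,0,0],"rotation":[0,0,0]}
    - {"gripper":35,"travel":[0,0,0],"rotation":[0,0,0]}
    - {"gripper":35,"travel":[0,0,0],"rotation":[0,0,0]}
  newtons: 50

```text
t: 12.43
tcp_pos: [0.5624, 0.0347, 0.0524]
tool_rot: [0.772, 0.635, 0.001, 0.002]
force: [1.2, -1.1, 6.4]
finger_gap: 0.525
```

```bash
python3 -c "
from h import *
go([.561,.035,.050])"
```

```text
t12.43 tcp [0.5624 0.0347 0.0524] yaw -11.1 F [ 1.2 -1.1  6.4] gap 44.8 tilt 0.25
delta tool mm [ 0.  -1.5  2.4]
```

Call:
send_rows:
  motion:
    - {"gripper":35,"travel":[0,0,1],"rotation":[0,0,4]}
    - {"gripper":35,"travel":[0,0,0],"rotation":[0,0,4]}
    - {"gripper":35,"travel":[0,0,0],"rotation":[0,0,4]}
    - {"gripper":35,"travel":[0,0,0],"rotation":[0,0,4]}
    - {"gripper":35,"travel":[0,0,0],"rotation":[0,0,0]}

```text
t: 12.85
tcp_pos: [0.5615, 0.034, 0.0517]
tool_rot: [0.854, 0.521, 0.001, 0.001]
force: [-0.7, -1.3, 8.7]
finger_gap: 0.523
```

Call:
send_rows:
  motion:
    - {"gripper":35,"travel":[0,0,0],"rotation":[0,0,3]}
    - {"gripper":35,"travel":[0,0,0],"rotation":[0,0,3]}
    - {"gripper":35,"travel":[0,0,0],"rotation":[0,0,0]}

```text
t: 13.1
tcp_pos: [0.5609, 0.0349, 0.0503]
tool_rot: [0.88, 0.476, 0.0, 0.0]
force: [0.2, 0.5, 1.4]
finger_gap: 0.522
```

```bash
python3 -c "
from h import *
go([.561,.035,.050]);print(manip.sense()['ft_torque'])"
```

```text
t13.10 tcp [0.5609 0.0349 0.0503] yaw -33.2 F [0.2 0.5 1.4] gap 44.6 tilt 0.06
delta tool mm [0.2 0.  0.3]
[ 0.0167 -0.1131 -0.0445]
```

The push force fell from 8.7 to 1.4 N at about 22° of turn, so it may be dropping. I'll add a few degrees and push.

Call:
send_rows:
  motion:
    - {"gripper":35,"travel":[0,0,1],"rotation":[0,0,2]}
    - {"gripper":35,"travel":[0,0,1],"rotation":[0,0,2]}
    - {"gripper":35,"travel":[0,0,0],"rotation":[0,0,1]}
    - {"gripper":35,"travel":[0,0,0],"rotation":[0,0,0]}
    - {"gripper":35,"travel":[0,0,0],"rotation":[0,0,0]}

```text
t: 13.52
tcp_pos: [0.5607, 0.035, 0.0481]
tool_rot: [0.899, 0.438, 0.0, 0.0]
force: [0.4, 0.9, 2.7]
finger_gap: 0.527
```

```bash
python3 -c "
from h import *
go([.561,.035,.043]);print(manip.sense()['ft_torque'])"
```

```text
t13.52 tcp [0.5607 0.035  0.0481] yaw -38.1 F [0.4 0.9 2.7] gap 45.0 tilt 0.01
delta tool mm [0.2 0.2 5.1]
[ 0.0825  0.0034 -0.0216]
```

Call:
send_rows:
  motion:
    - {"gripper":35,"travel":[0,0,1.5],"rotation":[0,0,0]}
    - {"gripper":35,"travel":[0,0,1.5],"rotation":[0,0,0]}
    - {"gripper":35,"travel":[0,0,1.5],"rotation":[0,0,0]}
    - {"gripper":35,"travel":[0,0,1],"rotation":[0,0,0]}
    - {"gripper":35,"travel":[0,0,0],"rotation":[0,0,0]}
    - {"gripper":35,"travel":[0,0,0],"rotation":[0,0,0]}
    - {"gripper":35,"travel":[0,0,0],"rotation":[0,0,0]}
  newtons: 60

```text
t: 14.1
tcp_pos: [0.5607, 0.035, 0.0429]
tool_rot: [0.899, 0.438, 0.0, 0.0]
force: [-0.7, -0.4, 7.4]
finger_gap: 0.52
```

```bash
python3 -c "
from h import *
go([.561,.035,.043]);print(manip.sense()['ft_torque'])"
```

```text
t14.10 tcp [0.5607 0.035  0.0429] yaw -38.1 F [-0.7 -0.4  7.4] gap 44.4 tilt 0.02
delta tool mm [ 0.2  0.2 -0.1]
[ 0.0442  0.1961 -0.0138]
```

Call:
send_rows:
  motion:
    - {"gripper":35,"travel":[0,0,1],"rotation":[0,0,0]}
    - {"gripper":35,"travel":[0,0,0],"rotation":[0,0,0]}
    - {"gripper":35,"travel":[0,0,0],"rotation":[0,0,0]}

```text
t: 14.35
tcp_pos: [0.5607, 0.035, 0.0428]
tool_rot: [0.899, 0.438, 0.0, 0.0]
force: [-3.2, 1.2, 14.6]
finger_gap: 0.524
```

Call:
send_rows:
  motion:
    - {"gripper":35,"travel":[0,0,1],"rotation":[0,0,0]}
    - {"gripper":35,"travel":[0,0,0],"rotation":[0,0,0]}
    - {"gripper":35,"travel":[0,0,0],"rotation":[0,0,0]}

```text
t: 14.6
tcp_pos: [0.5607, 0.035, 0.0427]
tool_rot: [0.899, 0.438, 0.0, 0.0]
force: [-4.5, 0.3, 21.5]
finger_gap: 0.522
```

Call:
send_rows:
  motion:
    - {"gripper":35,"travel":[0,0,1],"rotation":[0,0,0]}
    - {"gripper":35,"travel":[0,0,0],"rotation":[0,0,0]}
    - {"gripper":35,"travel":[0,0,0],"rotation":[0,0,0]}

```text
t: 14.85
tcp_pos: [0.5607, 0.035, 0.0427]
tool_rot: [0.899, 0.438, 0.001, 0.0]
force: [-6.2, -0.3, 27.8]
finger_gap: 0.524
```

The collar meets a hard stop at TCP z 0.0427, and the force is now above the spring plus rubbing (16.5 N). It has sunk 9.7 mm of the expected 10 mm. One last look at both views.

```bash
python3 - <<'E'
from look import *
S=[.5605,.0347,.061]
for n in("top","side"): crop(n,proj(n,S)+[0,-5],130,96,6,f"pics/e_{n}.png")
cv2.imwrite("pics/e1.png",cv2.resize(cv2.hconcat([cv2.imread(f"pics/e_{n}.png") for n in("top","side")]),(800,296)))
go([.561,.035,.042])
E
```

```text
t14.95 tcp [0.5608 0.035  0.0427] yaw -38.1 F [-6.3  0.7 28.4] gap 44.5 tilt 0.08
delta tool mm [0.2 0.2 0.7]
```

View pics/e1.png

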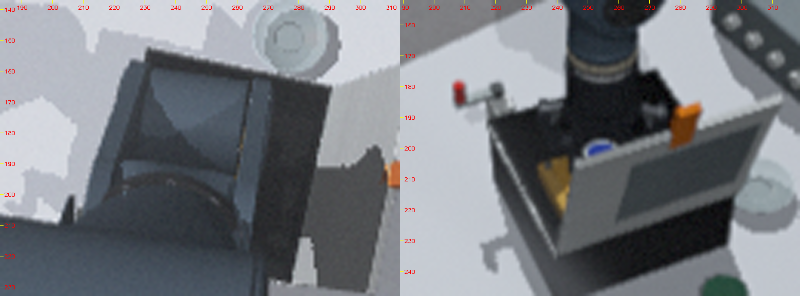

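The side view shows the lid leaning open, the latch out with the knob at (208,182), the blue top of the collar (600,148 in the crop) between the fingers, and the dish and spool still in place. I'm handing in.

```bash
python3 -c "
from station import manip
manip.sign_off()"
```

```text
the job is handed in; nothing more can be done
```

The job is handed in at about 15 s of the 72 s allowed, with the gripper still holding the collar down. No verdict was reported.

- **Latch:** I swung it to about 1.5 rad. In the side picture the knob was within 1 px of where that angle predicts.
- **Lid:** I opened it by the tongue to about 1.9 rad and let go. It stayed open in every later picture.
- **Collar:** I turned it about 27° clockwise. The push force fell from 8.7 to 1.4 N as it dropped over the pins. I then pushed it to a hard stop at TCP height 0.0427 m, 9.7 mm below the start, where 10 mm was expected. It is held there with about 28 N of push and a 60 N grip.
- **Last checks:** In the last side picture the lid, latch, dish and spool looked right. The other bystanders were outside that picture, but the arm never went near them. The collar itself is partly hidden by the gripper and lid, so fully home is judged from the force and sink depth only. The grip may have slipped on the collar by up to about 0.7 mm early on, which would still be within the 2.5 mm allowed. None of the checks failed.

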